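# Eject the data cartridge from a twin-bay recorder and catch it

### The arm

A 6-joint arm with a two-finger parallel gripper is mounted at the origin on a cart in front of the work surface, level with it; the furniture and walls round the work are solid. World frame = base frame: x ahead of the robot, y to its left, z up, the work surface at z = 0. Lengths are in m, angles in rad, forces in N, time in s.
With the tool pointing down it reaches from about 0.275 to 0.85 m from the base axis. Payload 19 kg.
Tool frame: the origin (TCP) lies at the very end of the fingers, on their centre line; the grasp point (between the pads) lies 19 mm behind it; z points along the fingers, y is the line along which they close (so a half turn about z gives the same grasp; the last joint's range is limited). The gripper opens to 85 mm and grips with 20 to 120 N. Pads are 22 mm wide; open, the fingers measure 114 mm over their backs; the gripper's body (76 mm by 85 mm) begins 54 mm behind the grasp point. The pads swing forward as they close: fully open they stand 13 mm farther back than shut.
Start: joints at [1.082, 0.15, 1.437, -0, 1.554, -0.134], TCP at [0.2, 0.539, 0.231] pointing down, gripper open.
Joint ranges: [-2.8, 2.8], [-0.68, 2.1], [0.12, 2.68], [-1.39, 4.53], [0.16, 2.79], [-2.81, 2.81]. Speed limits (rad/s): [1.89, 1.89, 2.22, 3.01, 3.01, 3.01].

### API

Orientations are given as [roll, pitch, yaw] about the fixed x, y, z axes, in that order (R = Rz(yaw) Ry(pitch) Rx(roll)).
In Python, from bench import manip gives the robot as it stands. The module is installed in compiled form; this text tells all that it offers.
- The arm moves only by the shell command python3 -m crank 'ROWS' [FORCE]. ROWS is JSON, a list of rows, each an object of numbers: "x", "y", "z": the shift along the tool's x, y, z in mm; "turn": the turn about the tool's z in rad; "hand": the opening, from 0 (shut) to 1 (fully open). In form: [{"x": .., "y": .., "z": .., "turn": .., "hand": ..}, ...]. A call has 1 to 5 rows; each row shifts and turns the commanded pose from where the row before left it, along the tool's axes as they then stand; what a row does not reach is not made up. A row lasts 1/10 s, in which the tool goes at most 50 mm and 8.59 degrees, less where a joint would pass 70% of its speed; a pose out of reach is approached as far as the arm can. A call is refused whole if a number of a shift passes 50 or a number of a turn 0.15, either way. A call with a gripper value outside its range is refused whole. The fingers move at their own pace and stop on an object; FORCE is the grip in N (left out, the last holds). Time passes only in rows, so rows that do not move let the fingers close. It gives the time, the measured TCP pose, the force, the opening and the grip force at its end, in the units of the state.
- manip.observe(): the state, without advancing time (a new reading comes with each control period).
- manip.get_image(name): name is "scene" or "top"; returns the picture (480x640x3 uint8, red, green, blue); there is no depth.
- manip.get_calibration(name): a dict with "fx", "fy", "cx", "cy" (pixels), "k1" (the pictures are not rectified: a ray, as slopes to the right and down, at radius r is drawn at 1 + k1 r^2 times it, then the intrinsics apply), "origin" and "rotation" of the camera in the world. Camera axes: x right, y down, z forward; pixel columns grow to the right and rows downward; lengths in m; the calibration is good to about 2 mm. A picture is of the moment at which its call begins. get_calibration takes no time and is no camera call.
- manip.hand_in(): hands the job in; it is judged then, once.
The state is a dict: "t": time; "qpos": joint angles; "joint_vel": joint speeds; "joint_efforts": joint torques, N m; "eef_pos": TCP position; "orientation": TCP orientation; "contact_force": force on the tool from outside, world axes, zero at the start; "ft_torque": the same for the moment, N m; "grip_width": opening from 0.0 (shut) to 1.0 (fully open); "grasp_force": force on a finger pad.
Only numpy, scipy, OpenCV 4.12 (cv2) and the standard library are available. Lean on these libraries where they do the work, as an engineer would, in place of code of your own. Each camera call takes 0.05 s, during which the arm holds its last target. There are 200 camera calls.

### The job

Eject the data cartridge (ribbed metal face) from the bench recorder: press the eject button on its right with one finger while the other finger waits close in front of the cartridge and stops it when the spring throws it out. Let it come out slowly against that finger until the spring is spent, and leave it resting in its bay, standing out, ready to be taken by hand. Grip and lift nothing, and leave the black blank, its button and the small things around as they are.

Things in the scene. Friction and masses are not known exactly. Their poses are not given: they have to be found in the camera images.
- recorder: Bench recorder: a flat grey case 190 (y) x 110 (x) x 52 mm (z), fixed to the desk. Origin: centre of its underside. Its aluminium front faces its own -x, towards the robot, at x = -55 mm; +y is to the left seen from the robot. Two bays side by side, each with its own black eject button to its right. One bay holds the cartridge, the other the blank; which is which varies.
- bay_left (a point): Centre of the left bay's opening in the recorder's front (recorder frame x -55, y +52, z 34 mm); the opening is 45.5 mm wide and 17.5 mm high. Its eject button is 42 mm to the right of it, at y = +10 mm.
- bay_right (a point): Centre of the right bay's opening in the recorder's front (recorder frame x -55, y -36, z 34 mm), of the same size. Its eject button is 42 mm to the right of it, at y = -78 mm.
- cartridge: Data cartridge: a loose metal slab 83 (x) x 44 (y) x 16 mm, about 90 g, ribbed aluminium face 41.5 mm in front (-x) of its origin, the centre of its underside; axes as the recorder's. Seated, its face is 5 mm proud of the recorder's front. Latched against a spring: 7 N, still 3.5 N after its 24 mm stroke; unhindered it is thrown out of the bay within 0.1 s; eased out, it rests 24 mm out.
- blank: Bay blank: a loose black plastic slab 78 x 44 x 16 mm that closes the other bay, its smooth face, with two small screws, flush with the recorder's front; latched and sprung in the same way. Origin: centre of its underside, 18.5 mm in front (-x) of the recorder's when seated, as is the cartridge's.
- eject_left (a joint): Travel of the left bay's eject button in m: 0 = out, 0.009 = fully in (along the recorder's +x). Its spring takes 1 N at the start and 3 N fully in, plus about 1 N to free the latch, which lets go at about 5 mm. After ejecting, the button stays about a third of the way in while the slab lies in the bay.
- eject_right (a joint): Travel of the right bay's eject button, in the same way.
- eject_left_face (a point): Centre of the pressing face, 12 mm wide (y) and 12 mm high (z), of the left bay's eject button. Button out, it stands 20 mm in front of the recorder's front, so 15 mm in front of a seated cartridge's face, and 34 mm above the desk.
- eject_right_face (a point): Centre of the pressing face of the right bay's eject button; size and height as the left one.
- monitor: Obstacle: a large flat monitor that stands upright at the left, its panel 500 mm wide and about 50 mm thick, its lower edge 0.1 m and its top 0.45 m above the desk. The panel stands roughly along x and reaches out over the front edge of the desk; keep the arm clear of it. Origin: centre of the underside of its foot.
- plug: Bystander: circular cable plug, 26 x 31 x 39 mm, standing on the desk about 45 mm left of the recorder. Origin: centre of its underside.
- adaptor: Bystander: coax adaptor, 18 x 20 x 32 mm, standing on the desk about 55 mm right of the recorder. Origin: centre of its underside.
- cap: Bystander: round dust cap, 26 mm wide, 14 mm high, on the rear left of the recorder's top. Origin: centre of its underside.
- fuses: Bystander: small fuse carton, 42 x 62 x 24 mm, on the desk right of the recorder, towards its back. Origin: centre of its underside.

How it is judged:
On the way, in this order (a step that is already met when the one before it is completed fails the run):
1. the eject button right of the cartridge is pushed in by more than 3 mm (((y of cartridge in the frame of recorder above 0.008 m and value of joint eject_left above 0.003 m) or (y of cartridge in the frame of recorder below 0.008 m and value of joint eject_right above 0.003 m))).
2. the cartridge has popped 3 to 17 mm out and is stopped there by a finger (more than 0.5 N) (x of cartridge in the frame of recorder between -0.0355 and -0.0215 m and contact force between the fingers and cartridge above 0.5 N), for 0.15 s.
3. the cartridge, still touched by the finger, has come out by more than 18 mm (x of cartridge in the frame of recorder below -0.0365 m and contact force between the fingers and cartridge above 0.2 N).
At the end, for the whole second after the job is handed in: the cartridge lies at rest in its bay, 18 to 40 mm further out than seated, level and not lifted; the blank is still seated (within 3 mm); both buttons are let go (x of cartridge in the frame of recorder between -0.0585 and -0.0365 m and z of cartridge in the frame of recorder between 0.0225 and 0.0295 m and angle between cartridge's own z axis and vertical below 0.06 rad and linear speed of cartridge below 0.01 m/s and x of blank in the frame of recorder above -0.0215 m and value of joint each of eject_left, eject_right below 0.0075 m); the robot touches nothing.
It fails at once if the cartridge shoots or is pulled out by more than 45 mm (x of cartridge in the frame of recorder below -0.0635 m).
It fails at once if the cartridge is lifted by more than 6 mm or tipped (z of cartridge in the frame of recorder above 0.032 m or angle between cartridge's own z axis and vertical above 0.12 rad).
It fails at once if the blank's button is pushed by more than 3 mm or the blank comes out ((y of cartridge in the frame of recorder above 0.008 m and value of joint eject_right above 0.003 m) or (y of cartridge in the frame of recorder below 0.008 m and value of joint eject_left above 0.003 m) or x of blank in the frame of recorder below -0.0225 m).
It fails at once if one of the small things around the recorder is moved by more than 12 mm (distance of any of plug, adaptor, cap, fuses from where it was at the start of the episode above 0.012 m).
It also fails if it takes over 38 s, if anything falls off the work surface, if the arm or the gripper's body presses on something with over 40 N, if the wrist force passes 120 N, or if a joint passes its speed limit or range.

## Working session

There is one attempt and no reset: what is moved stays moved. The work goes in short steps, Python scripts to look and compute and a shell command to move; the robot and the scene stay as the last step left them, time stands still between calls to the robot, and variables do not carry over. Pictures are saved under pics/ and viewed, at most 10 in all, crops included, and the job is handed in when it is done.

```bash
mkdir -p pics; python3 - <<'E'
from bench import manip
import cv2
for n in("scene","top"):
    cv2.imwrite(f"pics/{n}0.png",manip.get_image(n)[:,:,::-1]); print(n,manip.get_calibration(n))
s=manip.observe();print({k:s[k] for k in("t","eef_pos","orientation","contact_force","grip_width")})
E
```

```text
scene {'fx': 528.2860879665319, 'fy': 528.2860879665319, 'cx': 314.53330849669527, 'cy': 240.8616428212798, 'k1': -0.13348280332853169, 'origin': array([-0.34416546, -0.53154504,  0.6998763 ]), 'rotation': array([-2.16153938, -0.00825071, -1.07809711])}
top {'fx': 446.82054150095775, 'fy': 446.82054150095775, 'cx': 317.92343264735734, 'cy': 234.27073928599435, 'k1': 0.03594319834458167, 'origin': array([ 0.41677113, -0.06364669,  1.01639865]), 'rotation': array([-3.05544153, -0.00951425, -1.57146579])}
{'t': 0.1, 'eef_pos': array([0.19970051, 0.53899207, 0.23076974]), 'orientation': array([-3.14058119e+00, -9.71951852e-05,  2.78678571e+00]), 'contact_force': array([-0.06349368, -0.95785654, -0.28815448]), 'grip_width': 1.0053992642330676}
```

View pics/scene0.png

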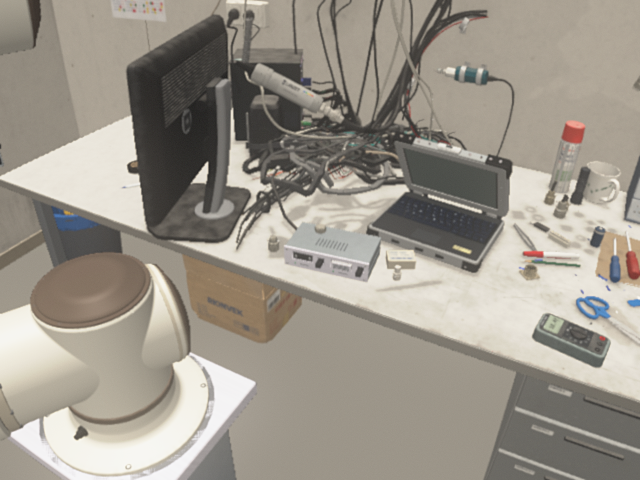

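View pics/top0.png

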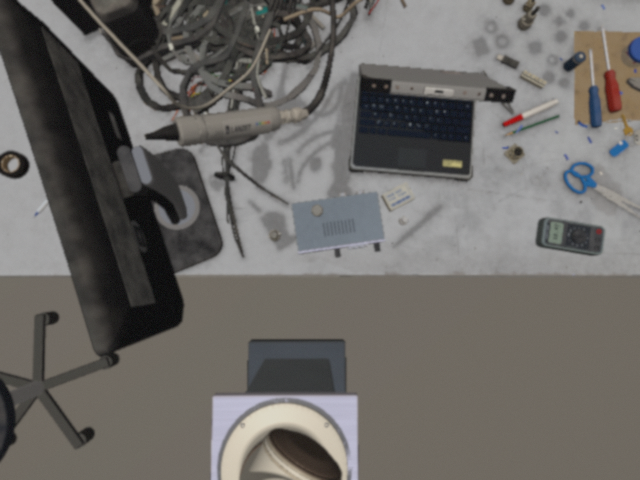

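```bash
python3 - <<'E'
import cv2,numpy as np
a=cv2.imread("pics/scene0.png")[215:290,260:420];b=cv2.imread("pics/top0.png")[180:265,260:420]
cv2.imwrite("pics/c1.png",np.vstack([cv2.resize(a,(800,375)[:2],interpolation=cv2.INTER_CUBIC)[:300+75]]))
cv2.imwrite("pics/c2.png",cv2.resize(b,(800,425),interpolation=cv2.INTER_CUBIC))
E
```

```text
(no output)
```

View pics/c1.png

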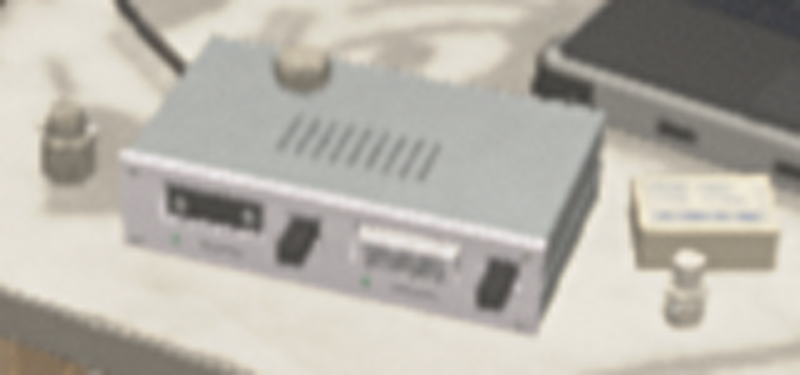

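View pics/c2.png

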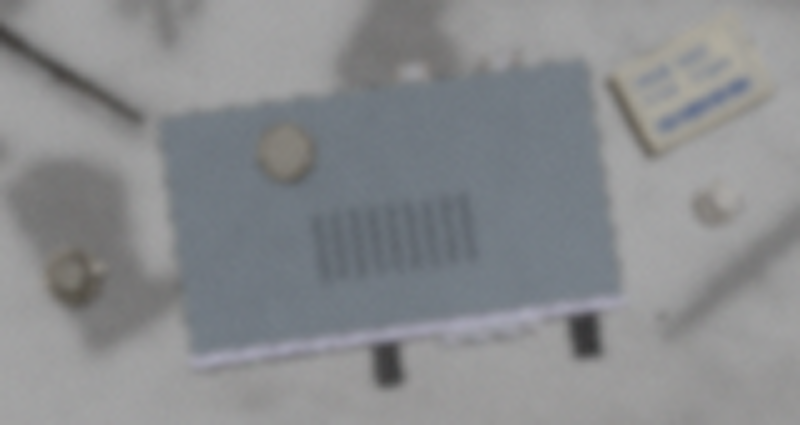

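```bash
cat > h.py <<'E'
from bench import manip
import numpy as np
from scipy.optimize import brentq,least_squares
from scipy.spatial.transform import Rotation as R
def proj(n,P):
    c=manip.get_calibration(n);p=R.from_euler('xyz',c['rotation']).inv().apply(np.atleast_2d(P)-c['origin'])
    s=p[:,:2]/p[:,2:];s=s*(1+c['k1']*(s**2).sum(1,keepdims=True))
    return s*[c['fx'],c['fy']]+[c['cx'],c['cy']]
def onz(n,uv,z):
    return least_squares(lambda q:(proj(n,[q[0],q[1],z])-uv).ravel(),[.4,0]).x
E
python3 - <<'E'
from h import *
S=np.array([[120,152],[542,243],[605,115],[212,38]])/5+[259.6,214.6]
T=np.array([[190,358],[622,300],[588,60],[163,118]])/5+[259.6,179.6]
Tb=np.array([[390,385],[587,355]])/5+[259.6,179.6]
C=np.array([[-55,95,52],[-55,-95,52],[55,-95,52],[55,95,52]])/1e3
B=np.array([[-75,10,38],[-75,-78,38]])/1e3
W=lambda q,P:R.from_euler('z',q[2]).apply(P)+[q[0],q[1],0]
def f(q,m=3):
    r=[]
    if m&1:r.append(proj("scene",W(q,C))-S)
    if m&2:r+= [proj("top",W(q,C))-T,proj("top",W(q,B))-Tb]
    return np.vstack(r)
for m in(1,2,3):
    o=least_squares(lambda q:f(q,m).ravel(),[.5,0,0]);print(m,o.x.round(4));print(f(o.x,m).round(1).tolist())
q=o.x
for n,P in dict(btn=[-75,-78,34],cart=[-60,-36,34],mid=[-75,-56,34],blankbtn=[-75,10,34]).items():print(n,W(q,np.array(P)/1e3).round(4))
for uv in[(105,354),(183,318)]:print("mon top",[onz("top",uv,z).round(3) for z in(.1,.45)])
print("mon scene low",onz("scene",(150,235),.1).round(3),"top",onz("scene",(130,70),.45).round(3))
E
```

```text
1 [ 0.5279 -0.1154  0.1408]
[[-0.2, 0.7], [-0.0, 1.0], [0.4, -0.8], [-0.2, -1.3]]
2 [ 0.5285 -0.1159  0.1329]
[[0.0, 0.9], [0.7, 0.9], [0.1, -0.9], [-1.1, -1.1], [-0.0, -0.3], [0.3, 0.4]]
3 [ 0.5283 -0.1157  0.1356]
[[-0.0, 0.5], [-0.0, 1.0], [0.6, -0.7], [0.2, -1.5], [-0.0, 1.1], [0.6, 0.9], [-0.1, -0.9], [-1.3, -0.9], [-0.1, -0.2], [0.3, 0.4]]
btn [ 0.4645 -0.2031  0.034 ]
cart [ 0.4737 -0.1595  0.034 ]
mid [ 0.4616 -0.1813  0.034 ]
blankbtn [ 0.4526 -0.1159  0.034 ]
mon top [array([0.258, 0.35 ]), array([0.318, 0.192])]
mon top [array([0.327, 0.199]), array([0.361, 0.099])]
mon scene low [0.299 0.199] top [0.298 0.174]
```

```bash
python3 -m crank '[{"z":-40,"turn":-0.1,"hand":0.35},{"z":-40,"turn":-0.1,"hand":0.35},{"z":-40,"turn":-0.1,"hand":0.35},{"z":-40,"turn":-0.1,"hand":0.35},{"z":-40,"turn":-0.09,"hand":0.35}]' 20
python3 -m crank '[{"x":15,"y":-40},{"x":15,"y":-40},{"x":15,"y":-40},{"x":15,"y":-40},{"x":15,"y":-40}]'
python3 -m crank '[{"x":15,"y":-40},{},{}]'
python3 -c "
from h import *
s=manip.observe();print(s['qpos'],s['eef_pos'],s['orientation'],s['contact_force'],s['grip_width'])"
```

```text
[ 1.08197930e+00  1.50914836e-01  1.43792305e+00 -3.88223416e-05
  1.55377014e+00 -1.34009457e-01] [0.19970051 0.53899207 0.23076974] [-3.14058119e+00 -9.71951852e-05  2.78678571e+00] [-0.06349368 -0.95785654 -0.28815448] 1.0053992642330676validation failed for argument at $[0]...
validation failed for argument at $[0]...
validation failed for argument at $[0]...
```

```bash
python3 -m crank '[{"x":0,"y":0,"z":-40,"turn":-0.1,"hand":0.35},{"x":0,"y":0,"z":-40,"turn":-0.1,"hand":0.35},{"x":0,"y":0,"z":-40,"turn":-0.1,"hand":0.35},{"x":0,"y":0,"z":-40,"turn":-0.1,"hand":0.35},{"x":0,"y":0,"z":-40,"turn":-0.09,"hand":0.35}]' 20
```

```text
t: 0.6
eef_pos: [0.1996, 0.5389, 0.4327]
orientation: [-3.141, -0.0, -3.002]
contact_force: [1.1, 0.8, 0.0]
grip_width: 0.348
grasp_force: 0.0
```

```bash
python3 -m crank '[{"x":15,"y":-40,"z":0,"turn":0,"hand":0.35},{"x":15,"y":-40,"z":0,"turn":0,"hand":0.35},{"x":15,"y":-40,"z":0,"turn":0,"hand":0.35},{"x":15,"y":-40,"z":0,"turn":0,"hand":0.35},{"x":15,"y":-40,"z":0,"turn":0,"hand":0.35}]'
python3 -m crank '[{"x":15,"y":-40,"z":0,"turn":0,"hand":0.35}]'
python3 -c "
from h import *
s=manip.observe();print(s['qpos'].round(3))"
```

```text
t: 1.1
eef_pos: [0.1517, 0.3293, 0.4309]
orientation: [-3.141, -0.0, -3.006]
contact_force: [-0.0, -0.1, 0.6]
grip_width: 0.35
grasp_force: 0.0
t: 1.2
eef_pos: [0.1422, 0.2876, 0.4309]
orientation: [-3.141, -0.0, -3.006]
contact_force: [0.2, -0.0, 1.1]
grip_width: 0.347
grasp_force: 0.0
[ 0.87  -0.366  1.501 -0.     2.007 -0.836]
```

```bash
python3 -m crank '[{"x":-17,"y":-25,"z":0,"turn":0,"hand":0.35},{"x":-17,"y":-25,"z":0,"turn":0,"hand":0.35},{"x":-17,"y":-25,"z":0,"turn":0,"hand":0.35},{"x":-17,"y":-25,"z":0,"turn":0,"hand":0.35},{"x":-17,"y":-25,"z":0,"turn":0,"hand":0.35}]'
python3 -m crank '[{"x":-9,"y":-37,"z":0,"turn":0,"hand":0.35},{"x":-9,"y":-37,"z":0,"turn":0,"hand":0.35},{"x":-9,"y":-37,"z":0,"turn":0,"hand":0.35},{"x":-9,"y":-37,"z":0,"turn":0,"hand":0.35},{"x":-9,"y":-37,"z":0,"turn":0,"hand":0.35}]'
python3 -m crank '[{"x":-13,"y":-39,"z":0,"turn":0,"hand":0.35},{"x":-13,"y":-39,"z":0,"turn":0,"hand":0.35},{"x":-13,"y":-39,"z":0,"turn":0,"hand":0.35},{"x":-13,"y":-39,"z":0,"turn":0,"hand":0.35},{"x":-13,"y":-39,"z":0,"turn":0,"hand":0.35}]'
```

```text
t: 1.7
eef_pos: [0.2444, 0.1757, 0.4313]
orientation: [3.142, 0.0, -3.006]
contact_force: [0.9, 0.6, 0.1]
grip_width: 0.349
grasp_force: 0.0
t: 2.2
eef_pos: [0.3136, -0.0021, 0.4313]
orientation: [-3.141, 0.0, -3.007]
contact_force: [1.0, 0.7, -0.4]
grip_width: 0.345
grasp_force: 0.0
t: 2.7
eef_pos: [0.4046, -0.1867, 0.4311]
orientation: [3.141, -0.0, -3.007]
contact_force: [0.9, 0.6, -0.0]
grip_width: 0.351
grasp_force: 0.0
```

```bash
python3 -m crank '[{"x":0,"y":-2,"z":45,"turn":0,"hand":0.35},{"x":0,"y":0,"z":45,"turn":0,"hand":0.35},{"x":0,"y":0,"z":45,"turn":0,"hand":0.35},{"x":0,"y":0,"z":45,"turn":0,"hand":0.35},{"x":0,"y":0,"z":45,"turn":0,"hand":0.35}]'
python3 -m crank '[{"x":0,"y":0,"z":45,"turn":0,"hand":0.35},{"x":0,"y":0,"z":45,"turn":0,"hand":0.35},{"x":0,"y":0,"z":40,"turn":0,"hand":0.35},{"x":0,"y":0,"z":36,"turn":0,"hand":0.35},{"x":0,"y":0,"z":10,"turn":0,"hand":0.35}]'
python3 - <<'E'
from h import *
import cv2
a=manip.get_image("scene")[:,:,::-1][190:300,250:410]
b=manip.get_image("top")[:,:,::-1][170:280,260:420]
cv2.imwrite("pics/d.png",cv2.resize(np.hstack([a,b]),(800,275),interpolation=cv2.INTER_CUBIC))
cv2.imwrite("pics/da.png",cv2.resize(a,(800,550),interpolation=cv2.INTER_CUBIC))
E
```

```text
t: 3.2
eef_pos: [0.4041, -0.1866, 0.2044]
orientation: [3.142, -0.0, -3.006]
contact_force: [0.7, 0.7, -0.5]
grip_width: 0.35
grasp_force: 0.0
t: 3.7
eef_pos: [0.4027, -0.1857, 0.0271]
orientation: [3.138, -0.004, -3.006]
contact_force: [0.2, 0.5, 0.5]
grip_width: 0.351
grasp_force: 0.0
```

View pics/da.png

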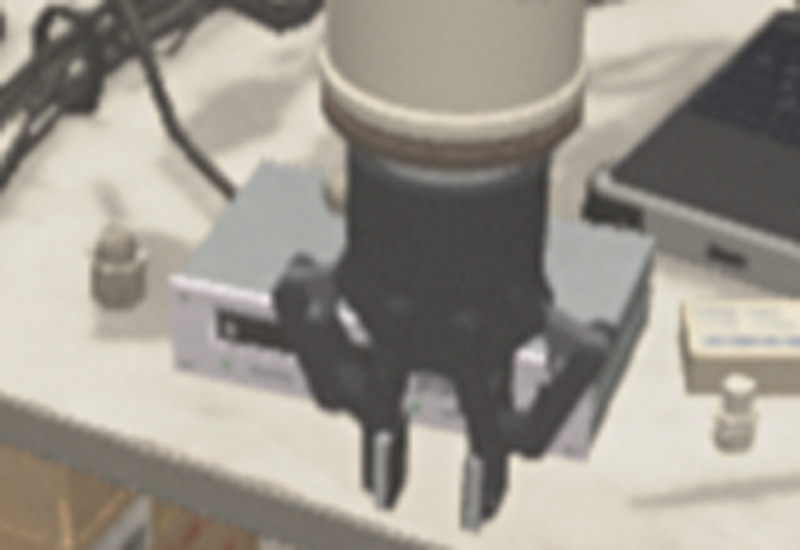

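View pics/d.png

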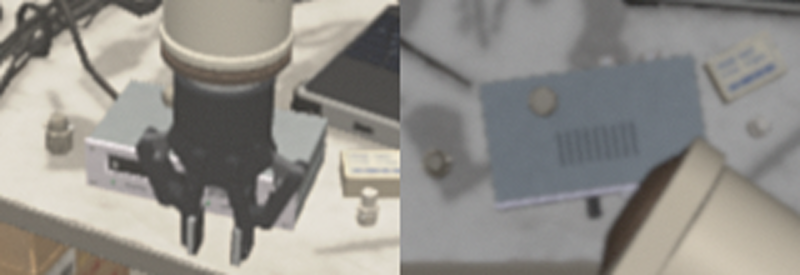

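```bash
cat >> h.py <<'E'
Q=np.array([.5283,-.1157,.1356])
def rec(p): return R.from_euler('z',-Q[2]).apply(np.asarray(p)-[Q[0],Q[1],0])
E
python3 - <<'E'
from h import *
s=manip.observe();p=s['eef_pos'];print(p.round(4),s['orientation'].round(4),rec(p).round(4))
r=R.from_euler('xyz',s['orientation'])
for y in(.015,.029,-.015,-.029):
  for x in(.011,-.011):
    for z in(0,-.008): print(y,x,z,(5*(proj("scene",p+r.apply([x,y,z]))[0]-[250,190])).round())
E
```

```text
[ 0.404  -0.1866  0.0297] [ 3.1401e+00 -1.8000e-03 -3.0064e+00] [-0.1328 -0.0534  0.0297]
0.015 0.011 0 [389. 509.]
0.015 0.011 -0.008 [390. 493.]
0.015 -0.011 0 [407. 477.]
0.015 -0.011 -0.008 [408. 461.]
0.029 0.011 0 [356. 501.]
0.029 0.011 -0.008 [356. 485.]
0.029 -0.011 0 [374. 469.]
0.029 -0.011 -0.008 [375. 453.]
-0.015 0.011 0 [461. 526.]
-0.015 0.011 -0.008 [461. 511.]
-0.015 -0.011 0 [478. 494.]
-0.015 -0.011 -0.008 [478. 478.]
-0.029 0.011 0 [494. 534.]
-0.029 0.011 -0.008 [495. 519.]
-0.029 -0.011 0 [511. 501.]
-0.029 -0.011 -0.008 [512. 486.]
```

```bash
python3 -m crank '[{"x":-12,"y":-2.5,"z":9,"turn":0,"hand":0.35},{"x":-12,"y":0,"z":0,"turn":0,"hand":0.35},{"x":-10,"y":0,"z":0,"turn":0,"hand":0.35},{"x":-5,"y":0,"z":0,"turn":0,"hand":0.35},{"x":0,"y":0,"z":0,"turn":0,"hand":0.35}]'
python3 -c "
from h import *
s=manip.observe();print(rec(s['eef_pos']).round(4),s['contact_force'].round(2))"
```

```text
t: 4.3
eef_pos: [0.4443, -0.1841, 0.022]
orientation: [-3.141, 0.001, -3.006]
contact_force: [-0.8, -0.0, 0.4]
grip_width: 0.35
grasp_force: 0.0
[-0.0925 -0.0564  0.022 ] [-0.75 -0.01  0.36]
```

```bash
for i in 1 2; do :; done; python3 -m crank '[{"x":-2,"y":0,"z":0,"turn":0,"hand":0.35},{"x":-2,"y":0,"z":0,"turn":0,"hand":0.35},{"x":0,"y":0,"z":0,"turn":0,"hand":0.35}]'
python3 -m crank '[{"x":-1.5,"y":0,"z":0,"turn":0,"hand":0.35},{"x":0,"y":0,"z":0,"turn":0,"hand":0.35}]'
python3 -m crank '[{"x":-1.5,"y":0,"z":0,"turn":0,"hand":0.35},{"x":0,"y":0,"z":0,"turn":0,"hand":0.35}]'
python3 -c "
from h import *
import cv2
s=manip.observe();print(rec(s['eef_pos']).round(4),s['contact_force'].round(2),s['ft_torque'].round(3))
a=manip.get_image('scene')[:,:,::-1][200:300,270:410]
cv2.imwrite('pics/e.png',cv2.resize(a,(770,550),interpolation=cv2.INTER_CUBIC))"
```

```text
t: 4.6
eef_pos: [0.4475, -0.1836, 0.0214]
orientation: [-3.141, 0.0, -3.006]
contact_force: [-0.1, 0.2, -0.3]
grip_width: 0.351
grasp_force: 0.0
t: 4.8
eef_pos: [0.4489, -0.1834, 0.0213]
orientation: [-3.142, -0.0, -3.006]
contact_force: [0.3, 0.1, -0.2]
grip_width: 0.346
grasp_force: 0.0
t: 5.0
eef_pos: [0.4505, -0.1832, 0.0213]
orientation: [-3.141, 0.0, -3.006]
contact_force: [0.9, 0.2, 0.7]
grip_width: 0.348
grasp_force: 0.0
[-0.0862 -0.0564  0.0213] [0.94 0.24 0.72] [ 0.019 -0.002 -0.038]
```

View pics/e.png

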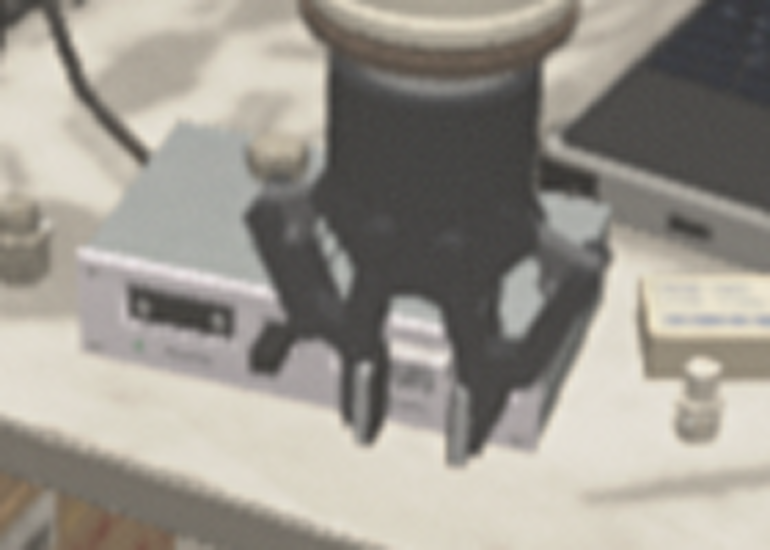

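```bash
python3 -m crank '[{"x":-1,"y":0,"z":0,"turn":0,"hand":0.35},{"x":0,"y":0,"z":0,"turn":0,"hand":0.35}]'
python3 -m crank '[{"x":-1,"y":0,"z":0,"turn":0,"hand":0.35},{"x":0,"y":0,"z":0,"turn":0,"hand":0.35}]'
python3 -m crank '[{"x":-1,"y":0,"z":0,"turn":0,"hand":0.35},{"x":0,"y":0,"z":0,"turn":0,"hand":0.35}]'
python3 -m crank '[{"x":-1,"y":0,"z":0,"turn":0,"hand":0.35},{"x":0,"y":0,"z":0,"turn":0,"hand":0.35}]'
python3 -c "
from h import *
s=manip.observe();print(rec(s['eef_pos']).round(4),s['contact_force'].round(2),s['ft_torque'].round(3))"
```

```text
t: 5.25
eef_pos: [0.4514, -0.183, 0.0213]
orientation: [-3.142, -0.0, -3.006]
contact_force: [0.0, 1.1, 0.9]
grip_width: 0.349
grasp_force: 0.0
t: 5.45
eef_pos: [0.4523, -0.1829, 0.0213]
orientation: [-3.142, -0.0, -3.006]
contact_force: [-2.0, -1.0, 0.4]
grip_width: 0.35
grasp_force: 0.9
t: 5.65
eef_pos: [0.4534, -0.1828, 0.0213]
orientation: [-3.142, -0.0, -3.006]
contact_force: [-2.5, -0.8, 1.2]
grip_width: 0.351
grasp_force: 1.1
t: 5.85
eef_pos: [0.4544, -0.1826, 0.0213]
orientation: [-3.142, -0.0, -3.006]
contact_force: [-2.8, -0.3, 1.0]
grip_width: 0.347
grasp_force: 1.2
[-0.0823 -0.0563  0.0213] [-2.77 -0.27  1.01] [-0.035  0.387 -0.058]
```

```bash
python3 -m crank '[{"x":-1,"y":0,"z":0,"turn":0,"hand":0.35},{"x":0,"y":0,"z":0,"turn":0,"hand":0.35}]'
python3 -m crank '[{"x":-1,"y":0,"z":0,"turn":0,"hand":0.35},{"x":0,"y":0,"z":0,"turn":0,"hand":0.35}]'
```

```text
t: 6.05
eef_pos: [0.455, -0.1825, 0.0212]
orientation: [3.142, -0.001, -3.006]
contact_force: [-7.7, -1.4, 1.9]
grip_width: 0.35
grasp_force: 3.5
t: 6.25
eef_pos: [0.4559, -0.1824, 0.0212]
orientation: [3.141, -0.001, -3.006]
contact_force: [-7.8, -1.1, 2.8]
grip_width: 0.354
grasp_force: 3.6
```

```bash
python3 -m crank '[{"x":-0.7,"y":0,"z":0,"turn":0,"hand":0.35},{"x":0,"y":0,"z":0,"turn":0,"hand":0.35}]'
```

```text
t: 6.45
eef_pos: [0.4566, -0.1823, 0.0212]
orientation: [3.141, -0.001, -3.006]
contact_force: [-7.4, -1.2, 3.3]
grip_width: 0.353
grasp_force: 3.8
```

```bash
python3 -m crank '[{"x":1,"y":0,"z":0,"turn":0,"hand":0.35},{"x":1,"y":0,"z":0,"turn":0,"hand":0.35},{"x":1,"y":0,"z":0,"turn":0,"hand":0.35},{"x":1,"y":0,"z":0,"turn":0,"hand":0.35},{"x":0,"y":0,"z":0,"turn":0,"hand":0.35}]'
python3 -m crank '[{"x":1,"y":0,"z":0,"turn":0,"hand":0.35},{"x":1,"y":0,"z":0,"turn":0,"hand":0.35},{"x":1,"y":0,"z":0,"turn":0,"hand":0.35},{"x":1,"y":0,"z":0,"turn":0,"hand":0.35},{"x":0,"y":0,"z":0,"turn":0,"hand":0.35}]'
python3 -c "
from h import *
s=manip.observe();print(rec(s['eef_pos']).round(4),s['contact_force'].round(2),s['ft_torque'].round(3))"
```

```text
t: 6.95
eef_pos: [0.4528, -0.1827, 0.0212]
orientation: [3.141, -0.0, -3.006]
contact_force: [-5.7, 0.0, -0.3]
grip_width: 0.349
grasp_force: 2.9
t: 7.45
eef_pos: [0.449, -0.1833, 0.0213]
orientation: [-3.142, -0.0, -3.006]
contact_force: [-5.1, 0.3, -1.0]
grip_width: 0.35
grasp_force: 2.5
[-0.0877 -0.0563  0.0213] [-5.05  0.29 -0.96] [0.12  0.85  0.081]
```

```bash
python3 -m crank '[{"x":1,"y":0,"z":0,"turn":0,"hand":0.35},{"x":1,"y":0,"z":0,"turn":0,"hand":0.35},{"x":1,"y":0,"z":0,"turn":0,"hand":0.35},{"x":1,"y":0,"z":0,"turn":0,"hand":0.35},{"x":0,"y":0,"z":0,"turn":0,"hand":0.35}]'
python3 -m crank '[{"x":1,"y":0,"z":0,"turn":0,"hand":0.35},{"x":1,"y":0,"z":0,"turn":0,"hand":0.35},{"x":0,"y":0,"z":0,"turn":0,"hand":0.35}]'
python3 -m crank '[{"x":1,"y":0,"z":0,"turn":0,"hand":0.35},{"x":1,"y":0,"z":0,"turn":0,"hand":0.35},{"x":0,"y":0,"z":0,"turn":0,"hand":0.35}]'
python3 -m crank '[{"x":1,"y":0,"z":0,"turn":0,"hand":0.35},{"x":1,"y":0,"z":0,"turn":0,"hand":0.35},{"x":0,"y":0,"z":0,"turn":0,"hand":0.35}]'
```

```text
t: 7.95
eef_pos: [0.445, -0.1839, 0.0213]
orientation: [-3.142, -0.0, -3.006]
contact_force: [-4.2, 0.5, -0.2]
grip_width: 0.353
grasp_force: 2.2
t: 8.25
eef_pos: [0.4431, -0.1842, 0.0213]
orientation: [-3.141, -0.0, -3.006]
contact_force: [-3.9, 1.0, -0.5]
grip_width: 0.351
grasp_force: 2.0
t: 8.55
eef_pos: [0.4414, -0.1846, 0.0215]
orientation: [-3.141, 0.001, -3.006]
contact_force: [0.3, -0.2, -0.2]
grip_width: 0.351
grasp_force: 0.0
t: 8.85
eef_pos: [0.4391, -0.1847, 0.0214]
orientation: [-3.141, 0.0, -3.006]
contact_force: [0.4, -0.2, 0.6]
grip_width: 0.349
grasp_force: 0.0
```

Spring spent; I back off slowly, then look.

```bash
python3 -m crank '[{"x":5,"y":0,"z":0,"turn":0,"hand":0.35},{"x":15,"y":0,"z":0,"turn":0,"hand":0.35},{"x":25,"y":0,"z":0,"turn":0,"hand":0.35},{"x":25,"y":0,"z":0,"turn":0,"hand":0.35},{"x":5,"y":0,"z":-20,"turn":0,"hand":0.35}]'
python3 -m crank '[{"x":0,"y":0,"z":-40,"turn":0,"hand":0.35},{"x":0,"y":0,"z":-40,"turn":0,"hand":0.35},{"x":0,"y":0,"z":-40,"turn":0,"hand":0.35},{"x":0,"y":0,"z":-20,"turn":0,"hand":0.35},{"x":0,"y":0,"z":0,"turn":0,"hand":0.35}]'
python3 -c "
from h import *
import cv2
a=manip.get_image('scene')[:,:,::-1][200:300,270:410]
b=manip.get_image('top')[:,:,::-1][180:280,270:410]
cv2.imwrite('pics/f.png',cv2.resize(np.hstack([a,b]),(800,286),interpolation=cv2.INTER_CUBIC))"
```

```text
t: 9.35
eef_pos: [0.361, -0.1938, 0.0395]
orientation: [3.138, -0.004, -3.007]
contact_force: [0.4, 0.5, -0.2]
grip_width: 0.35
grasp_force: 0.0
t: 9.85
eef_pos: [0.3648, -0.1954, 0.184]
orientation: [-3.138, 0.003, -3.007]
contact_force: [-0.1, 0.0, -1.3]
grip_width: 0.352
grasp_force: 0.0
```

View pics/f.png

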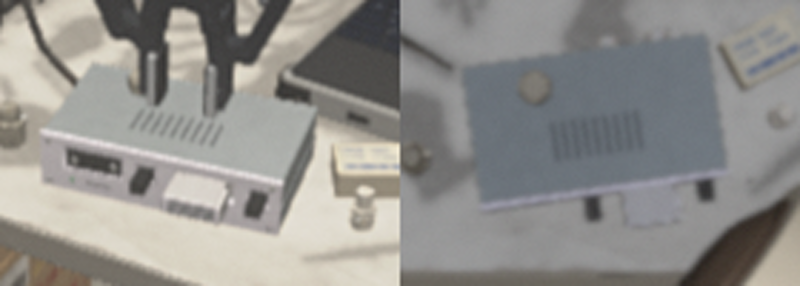

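The pictures show the cartridge standing out of the right bay. In the top half its front edge is at about (650,225), roughly 28 mm proud of the recorder. The blank is flush and the small things are where they were.

```bash
python3 -c "
from bench import manip
print(manip.hand_in())"
```

```text
the job is handed in; nothing more can be done
None
```

I pressed the cartridge's eject button and let the cartridge ease out slowly against the other finger. The last picture shows it standing out of the right bay and the blank still flush. I handed the job in with the arm clear; no verdict came back.

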